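# Flux a pendant's bezel ready for soldering

### The job

Get the pendant on the firebrick ready for soldering: take the brush from its rest, dip its bristles wholly into the open flux pot, then dab the bristle tip lightly on the floor of the pendant's bezel without shoving the pendant. Then lay the brush back in its rest as you found it and set the lid gently on the pot so that it sits flat and the flux does not dry out. Do not jab the pot with the brush, push the pot about or disturb the other tools.

Things in the scene. Friction and masses are not known exactly. Their poses are not given: they have to be found in the camera images.
- brush: Flux brush, red handle, loose, 32 g, 177 mm. Origin on its axis where it is gripped, 35 mm from the handle's end; +x to the bristles. Handle 10 mm square (x -35 to 66), square swelling 14 mm (66 to 94), round brass ferrule 8 mm (94 to 118), cream bristles (to 142). It starts in the rest sloping 45 deg, bristles down. Grip it from straight above, closing along its y, and use it at that slope.
- brush_tip (a point): End of the bristles, 142 mm from the brush's origin along its +x when unbent. The bristles are 24 mm long, 7 mm across at the root and 5 mm at the tip, and give like a soft spring, lengthwise (up to 9 mm) and up or down in the brush's x-z plane: about 0.15 N for each mm that the tip is pushed.
- rest: Brush rest, fixed: dark steel foot 130 x 60 x 10 mm, origin under its centre, with two wire forks (wire 5 mm) across its x: at x = 19 mm, under the ferrule, top of fork bottom 54 mm above the bench; at x = -18 mm, under the handle, 90 mm. Forks flare from 10 and 12 mm clear to 33 mm, 20 mm up. The brush lies in both, pointing along +x and 45 deg down; the lower fork stops its swelling.
- rest_grip (a point): Where the brush's origin lies when the brush is in the rest: 45 mm behind the rest's origin (its -x), 125 mm above the bench. Axes as the rest's.
- rest_tip (a point): Where the bristle end lies when the brush is in the rest: 55 mm ahead of the rest's origin (+x), 25 mm above the bench.
- pot: Open white porcelain flux pot, 64 mm across and 42 mm high, mouth 56 mm across, wall 4 mm, inner floor 6 mm above the bench, 0.25 kg, loose, standing on the bench. Origin at the centre of its underside, z up.
- pot_rim (a point): Centre of the pot's mouth at rim height, 42 mm above the pot's origin.
- lid: Blue porcelain lid, loose, about 80 g, on the bench beyond the pot, knob up. Origin under its centre, z up. From below: tapering locating lip 42 to 47 mm across, 6 mm high, loose in the pot's mouth; disc 66 mm across (z 6 to 12 mm); upright round knob 18 mm across to lift it by (z 12 to 34 mm). On the pot its origin lies 36 mm above the pot's origin.
- brick: Firebrick, fixed, 230 x 114 x 32 mm, pale tan; origin at the centre of its underside, long side along its x.
- pendant: Copper disc 50 mm across, 2.5 mm thick, with a small hanging eye at its edge, about 45 g, loose on the brick; origin under its centre, z up. In its middle a bright silver bezel wall (29 mm outside, 25 mm inside, 3.5 mm high) makes an open shallow cup; its rim is 6 mm above the brick.
- bezel (a point): Centre of the bezel's floor, 2.5 mm above the pendant's origin (34.5 mm above the bench).
- pliers: Bystander: pliers with orange handles, 140 mm long, 12 mm thick, lying on the bench nearer the robot. Origin under their middle.
- tin: Bystander: round aluminium tin, 52 mm across, 24 mm high, beyond the brick. Origin at the centre of its underside.
- file: Bystander: file with a wooden handle, 210 mm long, 20 mm thick, lying beyond the brick. Origin under its middle.
Things that resemble listed ones, but are neither listed nor needed, are in the scene too. What is meant by the rest is not turquoise, and is the smaller of those in its own colour. What is shaped like the lid but orange is not meant.

How it is judged:
By the outcome, as a careful person would: the job done as asked, in the order asked, and still so for the second after the job is handed in, with the robot touching nothing.
It also fails if it takes over 58 s, if anything falls off the work surface, if the arm or the gripper's body presses on something with over 40 N, if the wrist force passes 120 N, or if a joint passes its speed limit or range.

### The arm

A 6-joint arm with a two-finger parallel gripper is mounted at the origin on the work surface. World frame = base frame: x ahead of the robot, y to its left, z up, the work surface at z = 0. Lengths are in mm, angles in rad, forces in N, time in s.
With the tool pointing down it reaches from about 350 to 875 mm from the base axis. Payload 4.2 kg.
Tool frame: the origin (TCP) lies midway between the tips of the shut fingers; the grasp point (between the pads) lies 19 mm behind it (arm.tcp_to_grasp is the distance from the TCP to the grasp point, in mm); z points along the fingers, y is the line along which they close (so a half turn about z gives the same grasp; the last joint's range is limited). The gripper opens to 85 mm and grips with 20 to 120 N. Pads are 22 mm wide; open, the fingers measure 114 mm over their backs; the gripper's body (76 mm by 85 mm) begins 54 mm behind the grasp point. The pads swing forward as they close: fully open they stand 13 mm farther back than shut.
Start: joints at [-0.988, 0.385, 0.008, 0, -1.194, -0.259], TCP at [198.872, -592.494, 231.312] pointing down, gripper open.
Joint ranges: [-3.14, 3.14], [-1.21, 2.06], [-1.07, 1.41], [-3.16, 2.05], [-2.99, -0.16], [-3.1, 3.1]. Speed limits (rad/s): [2.79, 2.79, 3.14, 3.14, 3.14, 3.14].

### API

Orientations are given as a unit quaternion [x, y, z, w].
In Python, from bench import arm, get_image gives the robot as it stands.
- The arm moves only by the tool drive_tool, never from a script. Its argument "deltas" is a list of rows, each a list of 2 entries, a list of its own where there are three numbers: the shift along the tool's x, y, z in cm, then the turn, a rotation vector about the tool's x, y, z in degrees. In form: [[[x, y, z], [ax, ay, az]], ...]. A call has 1 to 12 rows; each row shifts and turns the commanded pose from where the row before left it, along the tool's axes as they then stand; what a row does not reach is not made up. A row lasts 1/10 s, in which the tool goes at most 50 mm and 8.59 degrees, less where a joint would pass 70% of its speed; a pose out of reach is approached as far as the arm can. A call with a gripper value outside its range is refused whole. "claw" is the finger opening in cm, from 0 to 8.54, set as the call begins (left out, the last holds). The fingers move at their own pace and stop on an object; the grip force is fixed at half the most. Time passes only in rows, so rows that do not move let the fingers close. It gives the time, the measured TCP pose, the force, the opening and the grip force at its end, in the units of the state.
- arm.read_state(): the state, without advancing time (a new reading comes with each control period).
- get_image(name): name is "scene" or "side" or "wrist"; returns a dict with "img" (384x512x3 uint8, red, green, blue), "fx", "fy", "cx", "cy" (pixels), "eye" and "orientation" of the camera in the world; the wrist camera has in their place "mount" (4x4, takes a point from camera to tool coordinates, whose origin is the TCP and whose axes are the flange's). Camera axes: x right, y down, z forward; pixel columns grow to the right and rows downward; lengths in mm; the calibration is good to about 2 mm. A picture is of the moment at which its call begins: read the wrist's pose just before it. There is no depth.
- arm.job_done(): hands the job in; it is judged then, once.
The state is a dict: "clock": time; "joints": joint angles; "joint_vel": joint speeds; "joint_efforts": joint torques, N m; "position": TCP position; "ee_rot": TCP orientation; "contact_force": force on the tool from outside, world axes, zero at the start; "wrist_torque": the same for the moment, N m; "gripper_width": finger opening in mm; "grasp_force": force on a finger pad.
Only numpy, scipy, OpenCV 4.12 (cv2) and the standard library are available. Lean on these libraries where they do the work, as an engineer would, in place of code of your own. Each camera call takes 0.05 s, during which the arm holds its last target. There are 200 camera calls.

## Working session

There is one attempt and no reset: what is moved stays moved. The work goes in short steps, Python scripts to look and compute and a tool call to move; the robot and the scene stay as the last step left them, time stands still between calls to the robot, and variables do not carry over. Pictures are saved under pics/ and viewed, at most 10 in all, crops included, and the job is handed in when it is done.

Besides the shell and the picture viewer there is one more tool, called after "Request:" as name([rows], argument=value, ...), one row to a line, values as JSON. drive_tool: Moves the arm, as the interface text tells. Its arguments: {"type":"object","properties":{"deltas":{"type":"array"},"claw":{"type":"number"}},"required":["deltas"]}

```bash
mkdir -p pics
cat > h.py <<'E'
import numpy as np, cv2
from scipy.spatial.transform import Rotation as R
from bench import arm, get_image
def cam(d):
    K=np.array([[d['fx'],0,d['cx']],[0,d['fy'],d['cy']],[0,0,1.]])
    if 'eye' in d: 
        o=np.array(d['orientation'],float); M=o if o.shape==(3,3) else R.from_quat(o).as_matrix()
        return K,M,np.array(d['eye'],float)
    s=d['state']; Rt=R.from_quat(s['ee_rot']).as_matrix(); m=np.array(d['mount'])
    return K,Rt@m[:3,:3],np.array(s['position'])+Rt@m[:3,3]
def grab(n):
    s=arm.read_state(); d=get_image(n); d['state']=s; return d
def atz(d,uv,z):
    K,M,e=cam(d); r=M@np.linalg.inv(K)@np.array([uv[0],uv[1],1.]); return e+r*(z-e[2])/r[2]
def proj(d,p):
    K,M,e=cam(d); q=K@(M.T@(np.array(p,float)-e)); return q[:2]/q[2]
def tri(obs):
    A=np.zeros((3,3));b=np.zeros(3)
    for d,uv in obs:
        K,M,e=cam(d); r=M@np.linalg.inv(K)@np.array([uv[0],uv[1],1.]); r/=np.linalg.norm(r); P=np.eye(3)-np.outer(r,r);A+=P;b+=P@e
    return np.linalg.solve(A,b)
def save(d,f,crop=None,s=1):
    im=d['img'][...,::-1]
    if crop: x0,y0,x1,y1=crop; im=im[y0:y1,x0:x1]
    cv2.imwrite('pics/'+f,cv2.resize(im,None,fx=s,fy=s,interpolation=cv2.INTER_CUBIC))
E
python3 - <<'E'
from h import *
import pickle
D={n:grab(n) for n in("scene","side","wrist")}
pickle.dump(D,open('D.pkl','wb'))
for n in D: save(D[n],n+'0.png',s=1.56)
for n in("scene","side"): print(n,D[n]['eye'],D[n]['orientation'],D[n]['fx'])
print(D['wrist']['mount'],arm.read_state())
E
```

```text
scene [ 962.94692577 -533.22771274 1149.69486359] [ 0.90169311  0.3200369  -0.09031137 -0.27635082] 473.7770336788267
side [-112.50107408  856.04625519  768.36797011] [-0.2740062   0.83349093 -0.4515313   0.16227436] 439.98188628174387
[[ 6.02769592e-04 -9.48784894e-01 -3.15922241e-01  8.21268901e+01]
 [ 9.99999815e-01  5.97905903e-04  1.12323184e-04  2.56006380e-01]
 [ 8.23212321e-05 -3.15922250e-01  9.48785079e-01 -1.41592201e+02]
 [ 0.00000000e+00  0.00000000e+00  0.00000000e+00  1.00000000e+00]] {'clock': 0.15, 'joints': array([-9.88413606e-01,  3.85389739e-01,  6.97624737e-03, -3.52446143e-04,
       -1.19397140e+00, -2.58556942e-01]), 'joint_vel': array([-0.00184019, -0.00220606,  0.00461121,  0.00092887, -0.00090099,
        0.00088113]), 'joint_efforts': array([-6.12835061e-05, -3.92677295e+01,  1.88582057e+01,  4.18861449e+00,
       -3.40046194e-03, -8.12551093e-06]), 'position': array([ 198.73529523, -592.12356807,  230.48116093]), 'ee_rot': array([-1.61142192e-01,  9.86930867e-01,  7.91963977e-04, -1.74679038e-04]), 'contact_force': array([ 0.64084275,  0.31043642, -0.43833984]), 'wrist_torque': array([-0.01379037,  0.00307644,  0.02175758]), 'grasp_force': 0.0, 'gripper_width': 85.35524232544233}
```

View pics/scene0.png

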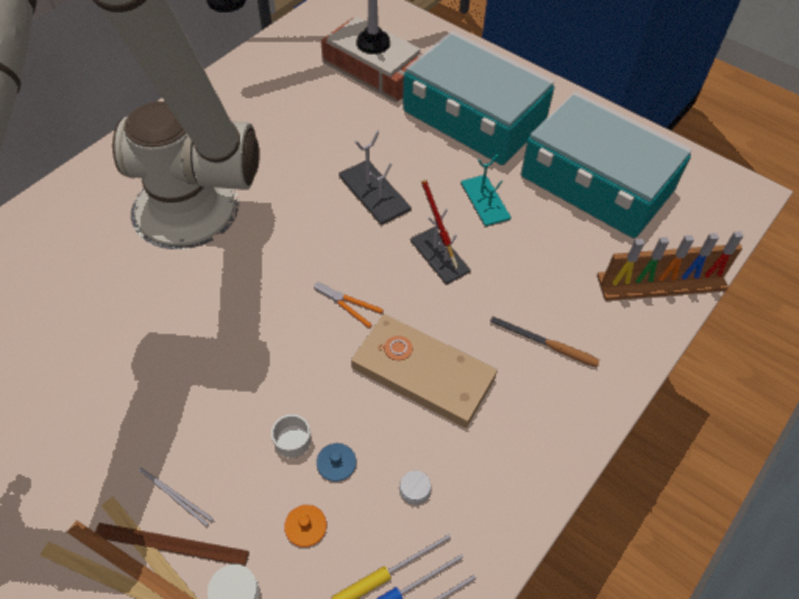

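View pics/side0.png

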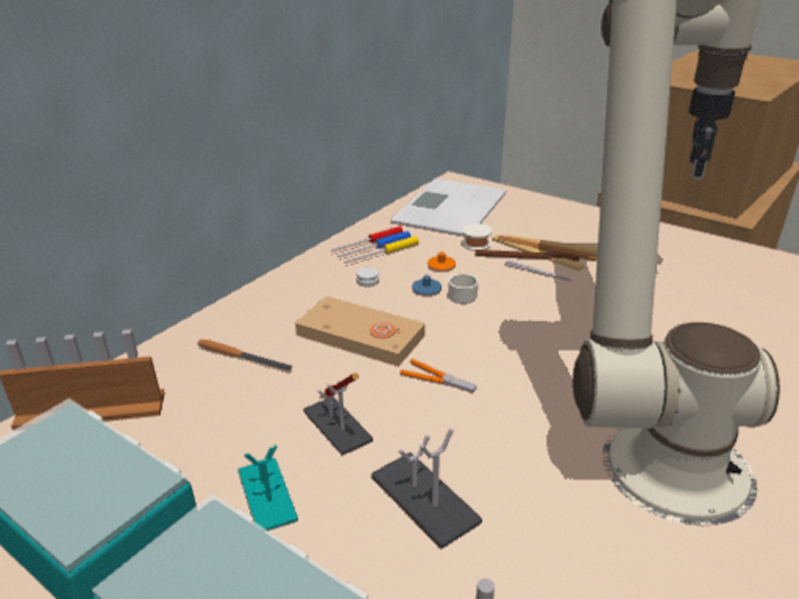

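The scene view shows the brush in the smaller dark rest at about (440,245). It also shows the pendant at (398,347), the pot at (291,435), the blue lid at (336,460) and the pliers at (350,300), all in 1.56x pixels. I'll get coarse positions from these and take enlarged crops.

Run:
```python
from h import *
import pickle
D=pickle.load(open('D.pkl','rb')); s=D['scene']; k=1.5605
P={'rest foot corners':[((412,237),10),((431,227),10),((469,266),10),((447,281),10)],'pend':[((399,347),38)],'pot':[((291,428),42)],'lidknob':[((336,456),34)],'brick':[((382,316),32),((496,373),32),((468,414),32),((353,362),32)]}
for n,v in P.items():
    print(n,[np.round(atz(s,np.array(uv)/k,z),0)[:2].tolist() for uv,z in v])
a=cv2.resize(s['img'][...,::-1][105:190,250:350],(800,680),interpolation=cv2.INTER_CUBIC)
d=D['side']
b=d['img'][...,::-1][225:300,180:280]
cv2.imwrite('pics/c1.png',np.vstack([cv2.resize(s['img'][...,::-1][110:185,255:355],(400,300),interpolation=cv2.INTER_CUBIC),cv2.resize(b,(400,300),interpolation=cv2.INTER_CUBIC)]))
```

```text
rest foot corners [[413.0, 227.0], [426.0, 272.0], [543.0, 240.0], [531.0, 185.0]]
pend [[562.0, -1.0]]
pot [[524.0, -234.0]]
lidknob [[610.0, -222.0]]
brick [[495.0, 33.0], [722.0, 67.0], [730.0, -27.0], [517.0, -73.0]]
```

View pics/c1.png

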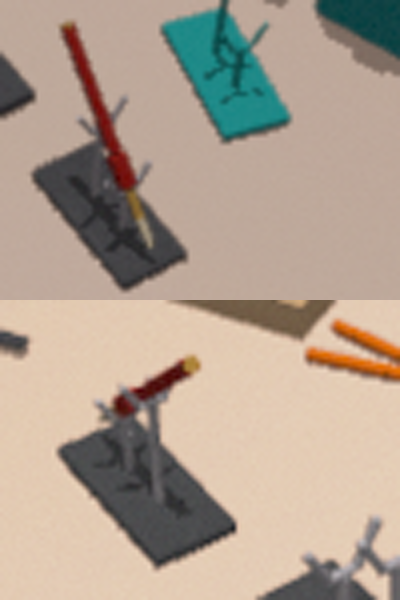

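Request:
drive_tool([
  [[0, 0, 0], [0, 0, -8.5]],
  [[0, 0, 0], [0, 0, -8.5]],
  [[0, 0, 0], [0, 0, -8.5]],
  [[0, 0, 0], [0, 0, -8.5]],
  [[0, 0, 0], [0, 0, -8.5]],
  [[0, 0, 0], [0, 0, -8.5]],
  [[0, 0, 0], [0, 0, -8.5]],
  [[0, 0, 0], [0, 0, -8.5]],
  [[0, 0, 0], [0, 0, -8.5]],
  [[0, 0, 0], [0, 0, -8.5]],
  [[0, 0, 0], [0, 0, -8.5]],
  [[0, 0, 0], [0, 0, -8.5]],
])

```text
clock: 1.35
position: [198.8, -592.3, 230.8]
ee_rot: [0.87, -0.493, -0.0, -0.0]
contact_force: [-0.6, -0.2, -0.9]
gripper_width: 85.4
grasp_force: 0.0
```

Request:
drive_tool([
  [[0, 0, 0], [0, 0, -8.4]],
  [[0, 0, 0], [0, 0, -8.4]],
  [[0, 0, 0], [0, 0, -8.4]],
  [[0, 0, 0], [0, 0, -8.4]],
  [[0, 0, 0], [0, 0, -8.4]],
  [[0, 0, 0], [0, 0, 0]],
])

```text
clock: 1.95
position: [198.8, -592.3, 230.9]
ee_rot: [0.988, -0.152, -0.0, -0.0]
contact_force: [-0.5, 0.8, -0.4]
gripper_width: 86.0
grasp_force: 0.0
```

Request:
drive_tool([
  [[2.14, -4.13, -0.64], [0, 0, 0]],
  [[2.14, -4.13, -0.64], [0, 0, 0]],
  [[2.14, -4.13, -0.64], [0, 0, 0]],
  [[2.14, -4.13, -0.64], [0, 0, 0]],
  [[2.14, -4.13, -0.64], [0, 0, 0]],
  [[2.14, -4.13, -0.64], [0, 0, 0]],
  [[2.14, -4.13, -0.64], [0, 0, 0]],
  [[2.14, -4.13, -0.64], [0, 0, 0]],
  [[2.14, -4.13, -0.64], [0, 0, 0]],
  [[2.14, -4.13, -0.64], [0, 0, 0]],
  [[2.14, -4.13, -0.64], [0, 0, 0]],
  [[0, 0, 0], [0, 0, 0]],
])

```text
clock: 3.15
position: [563.2, -226.1, 301.6]
ee_rot: [0.989, -0.151, 0.001, -0.0]
contact_force: [-0.9, -0.9, -0.7]
gripper_width: 85.5
grasp_force: 0.0
```

Run:
```python
from h import *
import pickle
w=grab('wrist'); pickle.dump(w,open('wpot.pkl','wb')); save(w,'wpot.png',s=1.56); print(arm.read_state()['position'])
```

```text
[ 561.29624721 -227.52867693  301.17138253]
```

Request:
drive_tool([
  [[-2.2, -4.2, 0], [0, 0, 0]],
  [[-2.2, -4.2, 0], [0, 0, 0]],
  [[-2.2, -4.2, 0], [0, 0, 0]],
  [[-2.2, -4.2, 0], [0, 0, 0]],
  [[-2.2, -4.2, 0], [0, 0, 0]],
  [[-2.2, -4.2, 0], [0, 0, 0]],
  [[-2.2, -4.2, 0], [0, 0, 0]],
  [[-2.2, -4.2, 0], [0, 0, 0]],
  [[-2.2, -4.2, 0], [0, 0, 0]],
  [[-2.2, -4.2, 0], [0, 0, 0]],
  [[0, 0, 0], [0, 0, 0]],
])

```text
clock: 4.3
position: [474.8, 240.1, 301.1]
ee_rot: [0.989, -0.151, -0.0, -0.0]
contact_force: [0.6, 0.0, -0.6]
gripper_width: 85.8
grasp_force: 0.0
```

Run:
```python
from h import *
import pickle
w=grab('wrist'); pickle.dump(w,open('wrest.pkl','wb')); save(w,'wrest.png',s=1.56); print(arm.read_state()['position'])
```

```text
[474.99079171 238.06085015 301.16400779]
```

View pics/wpot.png

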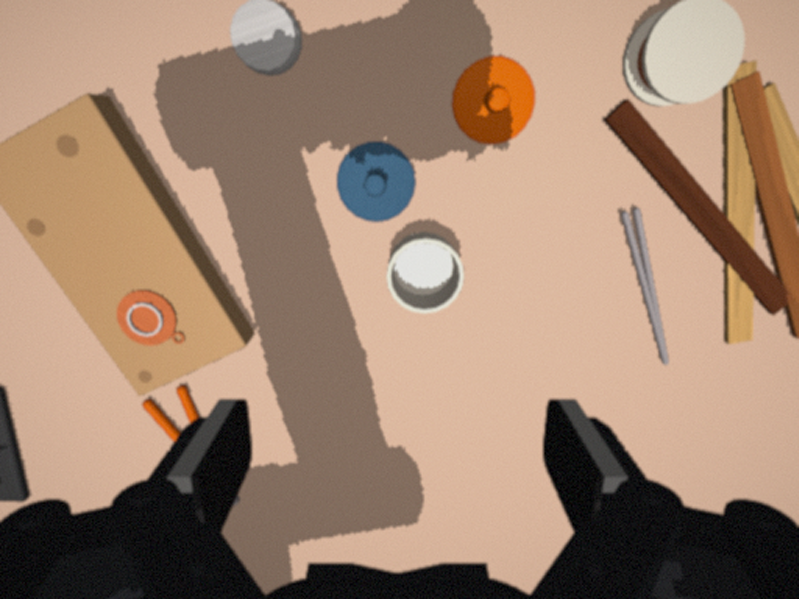

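View pics/wrest.png

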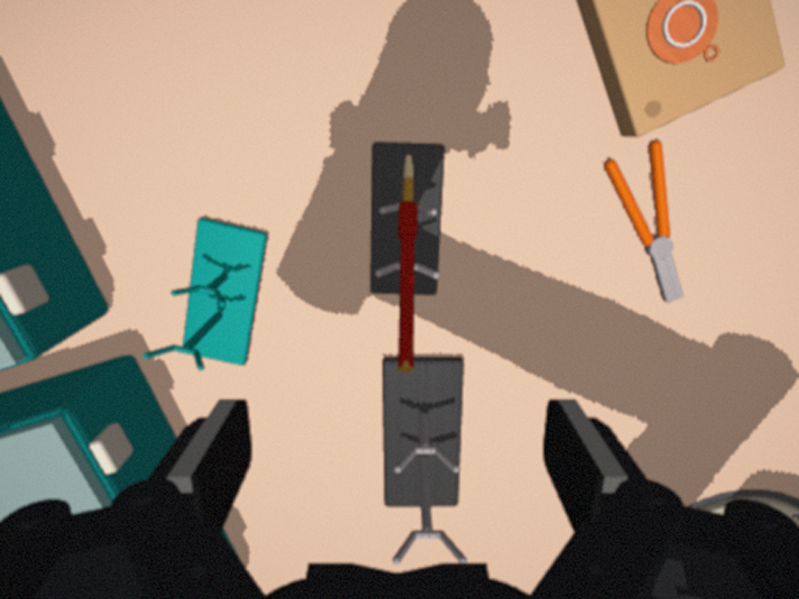

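The pot view shows the pot mouth centre at (425,273), the blue lid's knob at (375,181) and the bezel at (144,319). The rest view shows the bristle tip at (408,157), the handle end at (405,366), the foot corners at about (373,143), (444,148), (436,294) and (371,291), and the bezel at (686,23).

Run:
```python
from h import *
import pickle
k=1.5605
D=pickle.load(open('D.pkl','rb'));wp=pickle.load(open('wpot.pkl','rb'));wr=pickle.load(open('wrest.pkl','rb'));s=D['scene']
f=lambda d,u,v,z:np.round(atz(d,(u/k,v/k),z),1)[:2]
print('foot',[f(wr,u,v,10) for u,v in((373,143),(444,148),(436,294),(371,291))])
print('foot mean',np.mean([f(wr,u,v,10) for u,v in((373,143),(444,148),(436,294),(371,291))],0))
print('tip',f(wr,408,155,25),'end',f(wr,405,366,150))
print('tip tri',tri([(wr,(408/k,155/k)),(s,(292.5,171.7))]),'end tri',tri([(wr,(405/k,364/k)),(s,(272,116.5))]))
print('bezel',f(wp,144,319,38),f(wr,686,23,38))
print('pot',f(wp,425,273,42),'lid',f(wp,375,182,34),f(wp,376,182,12))
print('bigrest lowfork',f(wr,428,450,60),f(wr,428,450,90),'hi',f(wr,428,532,120),f(wr,428,532,150))
# brush model check: project origin for yaw -17.5
# refine circles by image color in wpot
im=wp['img'].astype(int)
b=(im[...,2]>im[...,0]+25)&(im[...,2]>60); ys,xs=np.where(b); m=(xs>200)&(xs<280)&(ys>80)&(ys<150); print('blue c',xs[m].mean(),ys[m].mean(),np.ptp(xs[m]),np.ptp(ys[m]),atz(wp,(xs[m].mean(),ys[m].mean()),12))
save(wp,'cpot.png',(215,75,310,205),6)
c=cv2.resize(wp['img'][...,::-1][140:205,240:305],(390,390),interpolation=cv2.INTER_CUBIC)
e=cv2.resize(wp['img'][...,::-1][175:230,65:125],(400,390),interpolation=cv2.INTER_CUBIC)
cv2.imwrite('pics/ce.png',np.hstack([c,e]))
```

```text
foot [array([548.4, 236.9]), array([527.6, 183.2]), array([410.1, 223.4]), array([429.9, 277.6])]
foot mean [479.    230.275]
tip [531.7 212.7] end [415.8 252.6]
tip tri [531.62855811 212.73085293  22.7276119 ] end tri [416.54967965 252.40307494 148.646162  ]
bezel [560.   -1.6] [559.8  -0.7]
pot [ 529.1 -239.7] lid [ 609.3 -222.8] [ 607.4 -222.1]
bigrest lowfork [291.  268.4] [311.4 264.3] hi [260. 281.] [287. 275.]
blue c 240.55409663865547 116.08140756302521 48 49 [ 608.21701443 -221.82044288   12.        ]
```

View pics/ce.png

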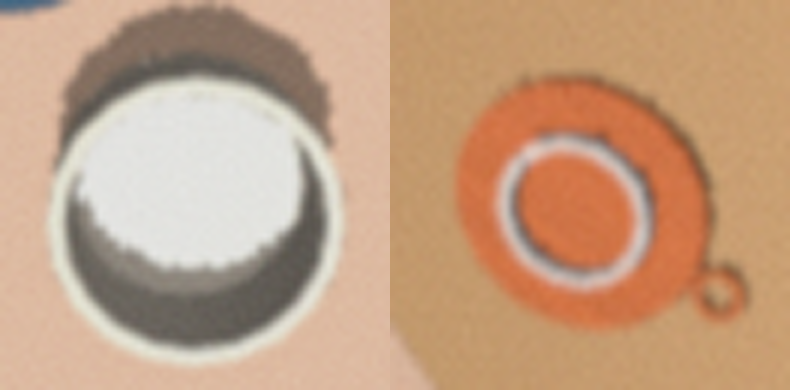

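Request:
drive_tool([
  [[0, 0, 0], [0, 0, 1.6]],
  [[-1.9, 0.28, 0], [0, 0, 0]],
  [[-1.87, 0.29, 2], [0, 0, 0]],
  [[0, 0, 3], [0, 0, 0]],
  [[0, 0, 3], [0, 0, 0]],
  [[0, 0, 3], [0, 0, 0]],
  [[0, 0, 0], [0, 0, 0]],
], claw=5)

```text
clock: 5.05
position: [436.4, 240.1, 188.1]
ee_rot: [0.986, -0.168, -0.003, 0.003]
contact_force: [0.2, -0.6, -1.0]
gripper_width: 50.1
grasp_force: 0.0
```

Run:
```python
from h import *
w=grab('wrist'); save(w,'w2.png',s=1.56)
st=w['state'];print(st['position'],st['ee_rot'])
for p in ((437.5,244.9,125),(532,212.8,25),(416.2+0,252.5,150),(560,-1,38)): print(proj(w,p)*1.5605)
# target grasp column: grasp pt of tool
```

```text
[436.36144969 240.12417792 188.13835376] [ 0.98576301 -0.16807797 -0.00297203  0.00349929]
[383.25950082 328.61159188]
[383.15625537  93.55951866]
[382.31896384 404.87583841]
[ 790.20115221 -130.56324202]
```

View pics/w2.png

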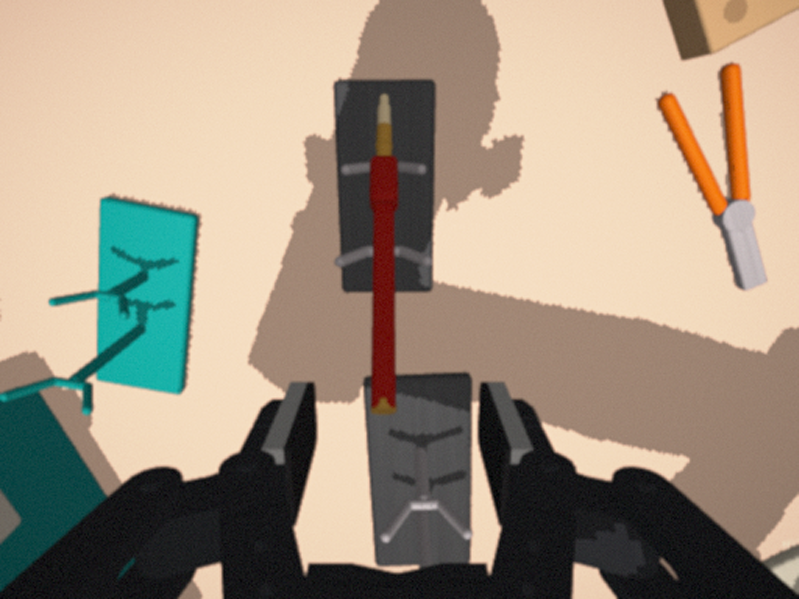

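```bash
cat >> h.py <<'E'
def go(p,az=-18.95):
    s=arm.read_state(); q=R.from_quat(s['ee_rot']); a=np.radians(az)
    x=[np.cos(a),np.sin(a),0]; qd=R.from_matrix(np.c_[x,np.cross([0,0,-1],x),[0,0,-1]])
    print('clock',s['clock'],'pos',s['position'].round(1),'F',s['contact_force'].round(1))
    print('turn deg',np.degrees((q.inv()*qd).as_rotvec()).round(2),'then shift cm',(qd.inv().apply(np.array(p)-s['position'])/10).round(2))
E
python3 - <<'E'
from h import *
go((437.5,244.9,106))
E
```

```text
clock 5.1 pos [438.  241.5 190.7] F [ 0.3  1.  -0.2]
turn deg [ 0.22  0.08 -0.31] then shift cm [-0.16 -0.3   8.47]
```

Request:
drive_tool([
  [[0, 0, 0], [0, 0, 0]],
  [[0, 0, 0], [0, 0, 0]],
])

```text
clock: 5.3
position: [439.4, 244.1, 193.7]
ee_rot: [0.986, -0.166, 0.001, -0.001]
contact_force: [1.1, -0.3, -0.0]
gripper_width: 50.1
grasp_force: 0.0
```

Run:
```python
from h import *
go((437.5,244.9,106))
```

```text
clock 5.3 pos [439.4 244.1 193.7] F [ 1.1 -0.3 -0. ]
turn deg [-0.19 -0.11 -0.17] then shift cm [-0.2  -0.01  8.77]
```

Request:
drive_tool([
  [[-0.1, 0, 2], [0, 0, 0]],
  [[-0.1, 0, 2], [0, 0, 0]],
  [[0, 0, 2], [0, 0, 0]],
  [[0, 0, 1.5], [0, 0, 0]],
  [[0, 0, 0.7], [0, 0, 0]],
  [[0, 0, 0.3], [0, 0, 0]],
  [[0, 0, 0], [0, 0, 0]],
  [[0, 0, 0], [0, 0, 0]],
  [[0, 0, 0], [0, 0, 0]],
])

```text
clock: 6.2
position: [436.8, 244.9, 107.6]
ee_rot: [0.986, -0.165, 0.001, -0.001]
contact_force: [-0.8, 0.2, 0.0]
gripper_width: 50.1
grasp_force: 0.0
```

Run:
```python
from h import *
go((437.5,244.9,106))
```

```text
clock 6.2 pos [436.8 244.9 107.6] F [-0.8  0.2  0. ]
turn deg [-0.09 -0.05 -0.09] then shift cm [ 0.07 -0.02  0.16]
```

Well aligned; close.

Request:
drive_tool([
  [[0.07, 0, 0.16], [0, 0, 0]],
  [[0, 0, 0], [0, 0, 0]],
  [[0, 0, 0], [0, 0, 0]],
  [[0, 0, 0], [0, 0, 0]],
  [[0, 0, 0], [0, 0, 0]],
  [[0, 0, 0], [0, 0, 0]],
  [[0, 0, 0], [0, 0, 0]],
  [[0, 0, 0], [0, 0, 0]],
], claw=0)

```text
clock: 7.0
position: [437.2, 244.7, 105.3]
ee_rot: [0.986, -0.165, 0.0, -0.0]
contact_force: [0.4, 2.0, 0.9]
gripper_width: 9.0
grasp_force: 59.1
```

Run:
```python
from h import *
s=arm.read_state(); print(s['gripper_width'],s['grasp_force'])
go((437.5,244.9,106))
w=grab('wrist'); import pickle; pickle.dump(w,open('wg.pkl','wb')); save(w,'wg.png',(180,0,330,250),2.4)
```

```text
8.974913566571 59.08912897109985
clock 7.0 pos [437.2 244.7 105.3] F [0.4 2.  0.9]
turn deg [-0.05 -0.02 -0.08] then shift cm [ 0.02 -0.03 -0.07]
```

View pics/wg.png

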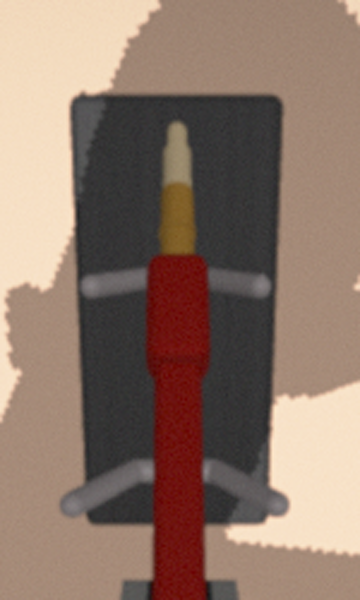

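Run:
```python
from h import *
import pickle
w=pickle.load(open('wg.pkl','rb')); t=atz(w,(253.75,50.6),25); s=w['state']
print(t, R.from_quat(s['ee_rot']).inv().apply(t-s['position']))
wp=pickle.load(open('wpot.pkl','rb')); pc=atz(wp,(272.5,176.7),42); print('pot',pc)
```

```text
[531.84411527 212.05837172  25.        ] [1.00044963e+02 4.17242943e-02 8.02980639e+01]
pot [ 526.85177925 -239.22293986   42.        ]
```

Request:
drive_tool([
  [[0, 0, -0.5], [0, 0, 0]],
  [[0, 0, -1.5], [0, 0, 0]],
  [[0, 0, -2], [0, 0, 0]],
  [[0, 0, -2.5], [0, 0, 0]],
  [[0, 0, -2.5], [0, 0, 0]],
  [[0, 0, -1], [0, 0, 0]],
  [[0, 0, 0], [0, 0, 0]],
])

```text
clock: 7.75
position: [437.2, 244.3, 206.2]
ee_rot: [0.986, -0.166, 0.001, -0.001]
contact_force: [-0.4, -0.4, -0.7]
gripper_width: 8.6
grasp_force: 59.0
```

Request:
drive_tool([
  [[0.8, 2.2, 0], [0, 0, 0]],
  [[1.5, 4, 0], [0, 0, 0]],
  [[1.5, 4, 0], [0, 0, 0]],
  [[1.6, 4.4, 0], [0, 0, 0]],
  [[1.6, 4.4, 0], [0, 0, 0]],
  [[1.6, 4.4, 0], [0, 0, 0]],
  [[1.6, 4.4, 0], [0, 0, 0]],
  [[1.6, 4.4, 0], [0, 0, 0]],
  [[1.6, 4.4, 0], [0, 0, 0]],
  [[1.5, 4, 0.6], [0, 0, 0]],
  [[1.2, 2.2, 1], [0, 0, 0]],
  [[0, 0, 1], [0, 0, 0]],
])

```text
clock: 8.95
position: [448.4, -215.2, 176.7]
ee_rot: [0.986, -0.168, -0.002, 0.0]
contact_force: [-0.5, 0.9, -0.5]
gripper_width: 8.8
grasp_force: 59.0
```

Request:
drive_tool([
  [[0, 0, 1.5], [0, 0, 0]],
  [[0, 0, 0.5], [0, 0, 0]],
  [[0, 0, 0], [0, 0, 0]],
  [[0, 0, 0], [0, 0, 0]],
])

```text
clock: 9.35
position: [449.6, -212.3, 159.2]
ee_rot: [0.986, -0.165, -0.0, 0.0]
contact_force: [0.4, -0.7, 0.6]
gripper_width: 8.6
grasp_force: 59.1
```

Run:
```python
from h import *
go((450.2,-212.9,160))
w=grab('wrist'); import pickle; pickle.dump(w,open('wd.pkl','wb')); save(w,'wd.png',s=1.56)
```

```text
clock 9.35 pos [ 449.6 -212.3  159.2] F [ 0.4 -0.7  0.6]
turn deg [ 0.01  0.01 -0.04] then shift cm [ 0.08  0.04 -0.08]
```

View pics/wd.png

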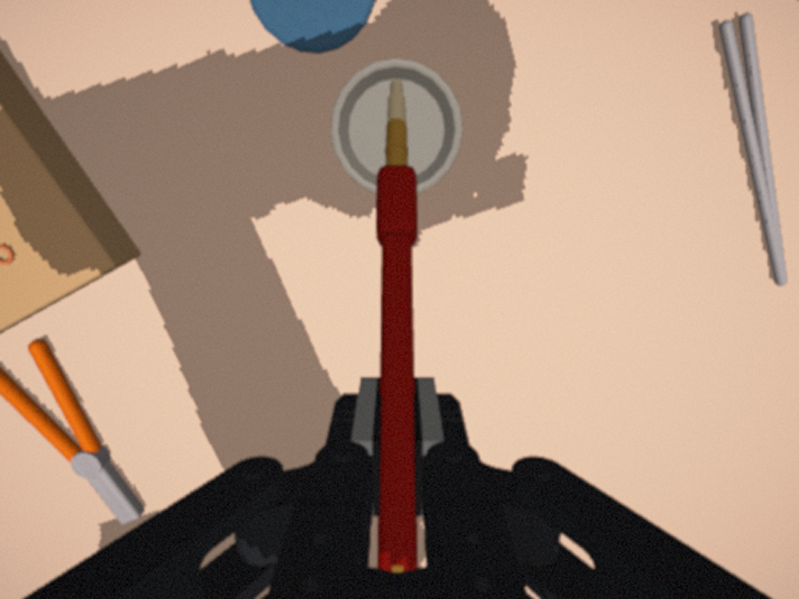

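Run:
```python
from h import *
import pickle
w=pickle.load(open('wd.pkl','rb')); k=1.5605
c=atz(w,(396.5/k,126/k),42); print(c, atz(w,(397/k,81/k),79))
im=w['img'];g=cv2.cvtColor(im,cv2.COLOR_RGB2HSV)
t=c+19*np.array([.946,-.325,0])-100*np.array([.946,-.325,0]); print(t); go((t[0],t[1],91.3))
```

```text
[ 527.62902607 -239.41822824   42.        ] [ 543.30635406 -245.04405691   79.        ]
[ 451.00302607 -213.09322824   42.        ]
clock 9.4 pos [ 449.8 -212.4  159.5] F [ 0.7  0.2 -0.5]
turn deg [ 0.   -0.04 -0.04] then shift cm [0.13 0.03 6.82]
```

Request:
drive_tool([
  [[0.1, 0.03, 1], [0, 0, 0]],
  [[0, 0, 1.5], [0, 0, 0]],
  [[0, 0, 1.5], [0, 0, 0]],
  [[0, 0, 1.3], [0, 0, 0]],
  [[0, 0, 0.8], [0, 0, 0]],
  [[0, 0, 0.5], [0, 0, 0]],
  [[0, 0, 0.2], [0, 0, 0]],
  [[0, 0, 0], [0, 0, 0]],
  [[0, 0, 0], [0, 0, 0]],
  [[0, 0, 0], [0, 0, 0]],
  [[0, 0, 0], [0, 0, 0]],
])

```text
clock: 10.5
position: [450.6, -213.5, 91.5]
ee_rot: [0.986, -0.165, 0.0, -0.0]
contact_force: [-1.0, -0.1, 0.0]
gripper_width: 9.1
grasp_force: 59.1
```

Run:
```python
from h import *
go((451,-213.1,91.3))
```

```text
clock 10.5 pos [ 450.6 -213.5   91.5] F [-1.  -0.1  0. ]
turn deg [-0.01 -0.05 -0.1 ] then shift cm [ 0.03 -0.05  0.02]
```

Request:
drive_tool([
  [[0, 0, -1], [0, 0, 0]],
  [[0, 0, -2], [0, 0, 0]],
  [[0, 0, -2.5], [0, 0, 0]],
  [[0, 0, -2], [0, 0, 0]],
  [[-0.56, -1.96, -0.5], [0, 0, 0]],
  [[-1, -3.6, 0], [0, 0, 0]],
  [[-1.2, -4.5, 0], [0, 0, 0]],
  [[-1.2, -4.5, 0], [0, 0, 0]],
  [[-1.2, -4.5, 0], [0, 0, 0]],
  [[-1, -3.1, 0], [0, 0, 0]],
  [[-0.4, -1.5, 0], [0, 0, 0]],
  [[0, 0, 0], [0, 0, 0]],
])

```text
clock: 11.7
position: [466.0, 33.5, 172.1]
ee_rot: [0.987, -0.164, 0.001, -0.0]
contact_force: [0.5, -0.0, 0.4]
gripper_width: 9.0
grasp_force: 59.0
```

Request:
drive_tool([
  [[0, 0, 1.5], [0, 0, 0]],
  [[0, 0, 1.5], [0, 0, 0]],
  [[0, 0, 0.5], [0, 0, 0]],
  [[0, 0, 0], [0, 0, 0]],
  [[0, 0, 0], [0, 0, 0]],
])

```text
clock: 12.2
position: [466.0, 31.3, 136.8]
ee_rot: [0.986, -0.166, 0.001, -0.0]
contact_force: [-0.0, -0.1, 0.3]
gripper_width: 9.3
grasp_force: 59.0
```

Run:
```python
from h import *
go((465.4,31.5,135))
w=grab('wrist'); import pickle; pickle.dump(w,open('wb.pkl','wb')); save(w,'wb.png',(180,0,330,120),5)
```

```text
clock 12.2 pos [466.   31.3 136.8] F [-0.  -0.1  0.3]
turn deg [-0.02 -0.06 -0.12] then shift cm [-0.07  0.    0.18]
```

View pics/wb.png

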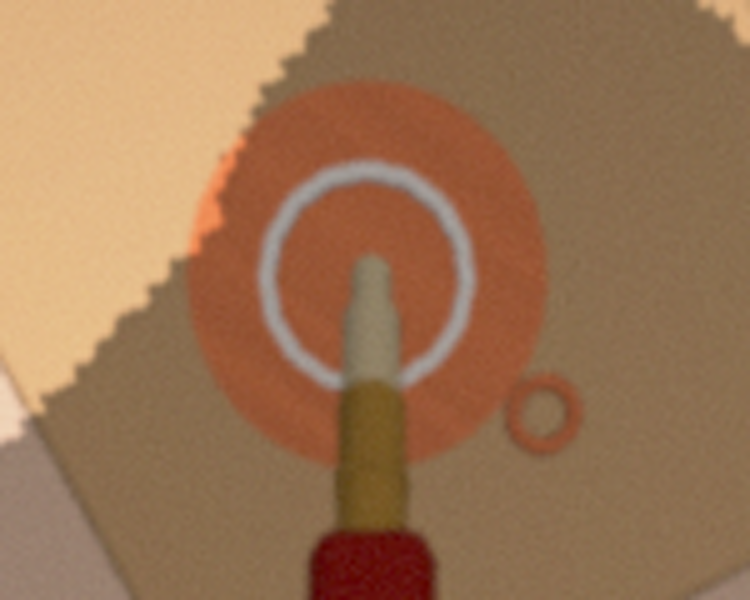

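Run:
```python
from h import *
import pickle
w=pickle.load(open('wb.pkl','rb'))
c=atz(w,(366.5/5+180,276/5),38); print(c, atz(w,(371/5+180,257/5),w['state']['position'][2]-80.3))
t=c-100*np.array([.946,-.325,0]); go((t[0],t[1],34.5+80.3-1.5))
```

```text
[559.64759008  -0.7034668   38.        ] [560.12916096  -1.53538597  56.50678366]
clock 12.25 pos [466.1  31.5 136.9] F [-0.3 -0.3  0.4]
turn deg [-0.05 -0.07 -0.12] then shift cm [-0.11  0.    2.36]
```

Request:
drive_tool([
  [[-0.1, 0, 0.5], [0, 0, 0]],
  [[0, 0, 0.6], [0, 0, 0]],
  [[0, 0, 0.5], [0, 0, 0]],
  [[0, 0, 0.4], [0, 0, 0]],
  [[0, 0, 0.2], [0, 0, 0]],
  [[0, 0, 0.15], [0, 0, 0]],
  [[0, 0, 0], [0, 0, 0]],
  [[0, 0, 0], [0, 0, 0]],
  [[0, 0, 0], [0, 0, 0]],
])

```text
clock: 13.15
position: [464.7, 32.0, 112.8]
ee_rot: [0.986, -0.165, 0.0, -0.0]
contact_force: [-0.9, 0.4, 0.4]
gripper_width: 9.2
grasp_force: 59.1
```

Run:
```python
from h import *
go((465,31.8,113.3))
w=grab('wrist'); import pickle; pickle.dump(w,open('wc.pkl','wb')); save(w,'wc.png',(180,0,330,120),5)
```

```text
clock 13.15 pos [464.7  32.  112.8] F [-0.9  0.4  0.4]
turn deg [-0.01 -0.01 -0.1 ] then shift cm [ 0.04  0.01 -0.05]
```

View pics/wc.png

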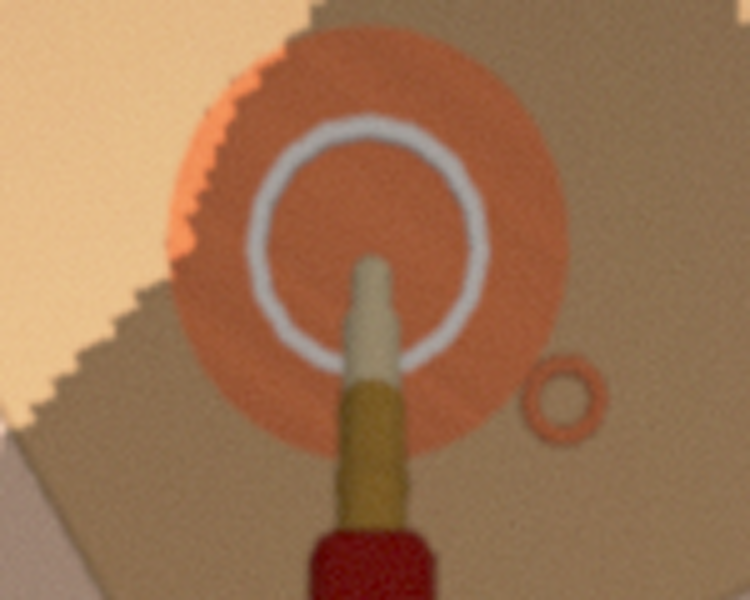

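The tip sits inside the bezel and looks unbent, at (371,255) before and after the descent, so contact isn't certain. I've now viewed 11 pictures, one over the limit of 10, so from here I'll measure with code only.

```bash
cat >> h.py <<'E'
def tiprow(d):
    im=cv2.GaussianBlur(d['img'],(3,3),0).astype(float); p=im[44:66,253:256]; r=(p[...,0]/(p[...,2]+1)).mean(1)  # R/B: copper high, cream low
    lo,hi=r[-6:].mean(),r[:4].mean(); m=(lo+hi)/2; i=np.where(r<m)[0][0]; return 44+i-1+(r[i-1]-m)/(r[i-1]-r[i])
E
python3 - <<'E'
from h import *
import pickle
for n in('wb','wc'): print(n,tiprow(pickle.load(open(n+'.pkl','rb'))))
go((465.4,31.5,111.3))
w=pickle.load(open('wc.pkl','rb'));print('floor centre px',proj(w,(559.65,-.7,34.5)))
E
```

```text
wb 50.15856862936877
wc 50.36678352686281
clock 13.2 pos [464.7  32.  112.8] F [-1.3 -0.2  0.3]
turn deg [-0.01 -0.01 -0.1 ] then shift cm [0.08 0.02 0.15]
floor centre px [253.55590664  49.62567475]
```

Request:
drive_tool([
  [[0.05, 0, 0.1], [0, 0, 0]],
  [[0, 0, 0.05], [0, 0, 0]],
  [[0, 0, 0], [0, 0, 0]],
  [[0, 0, 0], [0, 0, 0]],
])

```text
clock: 13.6
position: [465.1, 31.8, 111.1]
ee_rot: [0.986, -0.165, -0.0, 0.0]
contact_force: [-1.3, -0.6, 0.1]
gripper_width: 9.0
grasp_force: 59.1
```

Run:
```python
from h import *
go((465.4,31.5,111.3))
for _ in range(2): print(tiprow(grab('wrist')))
```

```text
clock 13.6 pos [465.1  31.8 111.1] F [-1.3 -0.6  0.1]
turn deg [ 0.   0.  -0.1] then shift cm [ 0.04  0.02 -0.02]
50.583069319835744
50.59501406414108
```

Run:
```python
from h import *
w=grab('wrist'); s=w['state']; Rt=R.from_quat(s['ee_rot'])
for d in((100,0,80.3),(100,0,78.3),(98.6,0,78.9),(98.6,0,80.3)): print(d,proj(w,s['position']+Rt.apply(d)))
```

```text
(100, 0, 80.3) [253.68412736  50.67978016]
(100, 0, 78.3) [253.67744294  50.36327035]
(98.6, 0, 78.9) [253.67941627  52.90775349]
(98.6, 0, 80.3) [253.68407249  53.11232094]
```

Run:
```python
from h import *
F=[];P=[]
for _ in range(20):
    w=grab('wrist'); F.append(w['state']['contact_force']);P.append(w['state']['position'])
print(np.mean(F,0),np.std(F,0),np.mean(P,0))
```

```text
[-0.19259384 -0.30860673  0.16965285] [0.56898466 0.32248858 0.43588   ] [465.03879852  31.77111822 111.10661319]
```

Request:
drive_tool([
  [[0, 0, -0.3], [0, 0, 0]],
  [[0, 0, -0.6], [0, 0, 0]],
  [[0, 0, -0.6], [0, 0, 0]],
  [[0, 0, 0], [0, 0, 0]],
  [[0, 0, 0], [0, 0, 0]],
  [[0, 0, 0], [0, 0, 0]],
])

```text
clock: 15.35
position: [464.9, 31.8, 126.0]
ee_rot: [0.986, -0.165, -0.0, 0.0]
contact_force: [-0.3, 0.1, 0.1]
gripper_width: 9.1
grasp_force: 59.1
```

Run:
```python
from h import *
F=[];P=[]
for _ in range(20):
    w=grab('wrist'); F.append(w['state']['contact_force']);P.append(w['state']['position'])
print(np.mean(F,0),np.std(F,0),np.mean(P,0), tiprow(w))
im=w['img'].astype(int)[0:110,190:320]; m=(im.min(2)>125)&(np.ptp(im,2)<25) if False else ((im[...,0]-im[...,2])<25)&(im[...,2]>110)
ys,xs=np.where(m); print(len(xs))
if len(xs)>30:
    (cx,cy),ax,_=cv2.fitEllipse(np.c_[xs,ys].astype(np.float32)); print(cx+190,cy,ax, atz(w,(cx+190,cy),38))
```

```text
[-0.03584812 -0.16081871 -0.31656588] [0.41862746 0.63480481 0.58348129] [465.01744476  31.78174758 126.03788658] 50.26612233455092
299
253.05461502075195 51.99791717529297 (41.54842758178711, 45.30034637451172) [ 5.59659935e+02 -3.91406824e-01  3.80000000e+01]
```

Mean Fz differs by about 0.5 N between touching and lifted, so the dab made contact. The pendant is unmoved, at (559.7,-0.4). Next I'll return the brush.

Request:
drive_tool([
  [[0, 0, -2], [0, 0, 0]],
  [[0, 0, -3], [0, 0, 0]],
  [[0, 0, -3], [0, 0, 0]],
  [[-1, -2, 0], [0, 0, 0]],
  [[-2, -4, 0], [0, 0, 0]],
  [[-2, -4, 0], [0, 0, 0]],
  [[-2, -4, 0], [0, 0, 0]],
  [[-1.5, -3.2, 0], [0, 0, 0]],
  [[-1.05, -2.04, 0], [0, 0, 0]],
  [[0, 0, 0], [0, 0, 0]],
  [[0, 0, 0], [0, 0, 0]],
  [[0, 0, 0], [0, 0, 0]],
])

```text
clock: 17.55
position: [437.5, 244.0, 206.0]
ee_rot: [0.986, -0.166, -0.0, 0.0]
contact_force: [0.7, 0.3, 0.1]
gripper_width: 9.0
grasp_force: 59.0
```

Run:
```python
from h import *
go((437.2,244.7,105.6),-19.0)
```

```text
clock 17.55 pos [437.5 244.  206. ] F [0.7 0.3 0.1]
turn deg [ 0.03  0.02 -0.09] then shift cm [-0.05 -0.06 10.04]
```

Request:
drive_tool([
  [[-0.05, -0.06, 1.5], [0, 0, 0]],
  [[0, 0, 2], [0, 0, 0]],
  [[0, 0, 2], [0, 0, 0]],
  [[0, 0, 1.5], [0, 0, 0]],
  [[0, 0, 1], [0, 0, 0]],
  [[0, 0, 0.8], [0, 0, 0]],
  [[0, 0, 0.6], [0, 0, 0]],
  [[0, 0, 0.4], [0, 0, 0]],
  [[0, 0, 0.2], [0, 0, 0]],
  [[0, 0, 0], [0, 0, 0]],
  [[0, 0, 0], [0, 0, 0]],
])

```text
clock: 18.65
position: [437.5, 245.8, 106.4]
ee_rot: [0.986, -0.165, 0.0, -0.0]
contact_force: [0.5, 0.3, -0.3]
gripper_width: 8.7
grasp_force: 59.0
```

Run:
```python
from h import *
go((437.2,244.7,105.3),-19.0)
```

```text
clock 18.65 pos [437.5 245.8 106.4] F [ 0.5  0.3 -0.3]
turn deg [-0.03 -0.02 -0.04] then shift cm [0.01 0.11 0.11]
```

Close enough; lower the last 1 mm and open slowly.

Request:
drive_tool([
  [[0, 0.08, 0.08], [0, 0, 0]],
  [[0, 0, 0], [0, 0, 0]],
  [[0, 0, 0], [0, 0, 0]],
])

```text
clock: 18.95
position: [437.2, 245.1, 105.6]
ee_rot: [0.986, -0.165, 0.0, -0.0]
contact_force: [-0.1, 0.9, 0.4]
gripper_width: 8.6
grasp_force: 59.1
```

Request:
drive_tool([
  [[0, 0, 0], [0, 0, 0]],
  [[0, 0, 0], [0, 0, 0]],
  [[0, 0, 0], [0, 0, 0]],
], claw=1.5)

```text
clock: 19.25
position: [437.0, 244.7, 105.3]
ee_rot: [0.986, -0.165, -0.0, 0.0]
contact_force: [-1.2, -0.2, 0.2]
gripper_width: 14.9
grasp_force: 0.0
```

Request:
drive_tool([
  [[0, 0, 0], [0, 0, 0]],
  [[0, 0, 0], [0, 0, 0]],
  [[0, 0, 0], [0, 0, 0]],
  [[0, 0, 0], [0, 0, 0]],
  [[0, 0, 0], [0, 0, 0]],
], claw=5)

```text
clock: 19.75
position: [437.0, 244.8, 105.3]
ee_rot: [0.986, -0.165, -0.0, 0.0]
contact_force: [-0.6, 0.7, 0.6]
gripper_width: 49.7
grasp_force: 0.0
```

Request:
drive_tool([
  [[0, 0, -1], [0, 0, 0]],
  [[0, 0, -2], [0, 0, 0]],
  [[0, 0, -3], [0, 0, 0]],
  [[0, 0, -2.6], [0, 0, 0]],
  [[0, 0, 0], [0, 0, 0]],
  [[0, 0, 0], [0, 0, 0]],
  [[0, 0, 0], [0, 0, 0]],
])

```text
clock: 20.45
position: [436.5, 244.4, 190.7]
ee_rot: [0.986, -0.166, -0.001, 0.001]
contact_force: [-0.4, -0.5, -0.7]
gripper_width: 49.8
grasp_force: 0.0
```

Run:
```python
from h import *
w=grab('wrist'); print(w['state']['position'])
im=w['img'].astype(int); m=((im[...,0]>85)&(im[...,1]<45)&(im[...,2]<45)).astype(np.uint8)
ys,xs=np.where(m); print(len(xs),'rows',ys.min(),ys.max())
for r in (ys.min()+3,150,200,ys.max()-3): print(r,xs[ys==r].mean() if (ys==r).any() else None)
def pr(L,yaw=-18.95):
    a=np.radians(yaw);u=np.array([np.cos(a),np.sin(a)])*.7071; g=np.array([437.2,244.7,124.4]); return proj(w,np.r_[g[:2]+u*L,g[2]-L*.7071])
print('expected end',pr(-35),'swell front',pr(94),'tip',pr(142))
go((437.2,244.7,193))
# lid with fresh estimate
```

```text
[436.49848732 244.3669885  190.69576746]
2175 rows 99 257
102 252.5
150 253.0
200 253.0
254 254.33333333333334
expected end [252.68682268 258.43612385] swell front [252.78165024 101.23393284] tip [252.80715453  58.95370946]
clock 20.5 pos [436.5 244.3 190.4] F [ 0.3  0.2 -0.4]
turn deg [ 0.1   0.06 -0.11] then shift cm [ 0.05 -0.06 -0.26]
```

Request:
drive_tool([
  [[1.3, 1.6, -1], [0, 0, 0]],
  [[2.6, 3.2, 0], [0, 0, 0]],
  [[2.9, 3.6, 0], [0, 0, 0]],
  [[2.9, 3.6, 0], [0, 0, 0]],
  [[2.9, 3.6, 0], [0, 0, 0]],
  [[2.9, 3.6, 0], [0, 0, 0]],
  [[2.9, 3.6, 0], [0, 0, 0]],
  [[2.9, 3.6, 0], [0, 0, 0]],
  [[2.9, 3.6, 0], [0, 0, 0]],
  [[2.9, 3.6, 0], [0, 0, 0]],
  [[2.9, 3.4, 0.5], [0, 0, 0]],
  [[1.43, 1.53, 0.5], [0, 0, 0]],
])

```text
clock: 21.7
position: [608.6, -225.4, 189.3]
ee_rot: [0.986, -0.167, -0.001, 0.0]
contact_force: [-0.2, 0.8, -1.6]
gripper_width: 50.1
grasp_force: 0.0
```

Request:
drive_tool([
  [[0, 0, 0], [0, 0, 0]],
  [[0, 0, 0], [0, 0, 0]],
  [[0, 0, 0], [0, 0, 0]],
  [[0, 0, 0], [0, 0, 0]],
])

```text
clock: 22.1
position: [608.3, -220.8, 191.7]
ee_rot: [0.986, -0.165, 0.0, -0.0]
contact_force: [0.6, -0.1, 0.5]
gripper_width: 49.9
grasp_force: 0.0
```

```bash
cat > lid.py <<'E'
from h import *
w=grab('wrist'); im=w['img'].astype(int)
m=((im[...,2]>im[...,0]+25)&(im[...,2]>60)).astype(np.uint8)
n,l,st,c=cv2.connectedComponentsWithStats(m); i=1+st[1:,4].argmax(); print('blue',st[i],c[i])
cs,_=cv2.findContours((l==i).astype(np.uint8),cv2.RETR_EXTERNAL,cv2.CHAIN_APPROX_NONE); h=max(cs,key=len)
e=cv2.fitEllipse(h); print(e); p=atz(w,e[0],12); print('lid disc centre',p,'diam at z12 (66?)',np.linalg.norm(atz(w,(e[0][0]-e[1][0]/2,e[0][1]),12)-atz(w,(e[0][0]+e[1][0]/2,e[0][1]),12)))
x,y,a,b=st[i][:4]; print(np.round(atz(w,(x,e[0][1]),12)),np.round(atz(w,(x+a,e[0][1]),12)))
go((p[0],p[1],15))
# pot rim: light pixels ellipse
E
python3 lid.py
```

```text
blue [ 224  136   63   62 3050] [254.79606557 166.72852459]
((254.7920684814453, 166.72015380859375), (61.00704574584961, 61.979652404785156), 85.55593872070312)
lid disc centre [ 609.41726561 -222.16458815   12.        ] diam at z12 (66?) 61.3909375891848
[ 619. -193.   12.] [ 599. -253.   12.]
clock 22.15 pos [ 608.4 -220.9  191.8] F [-0.4  0.6  0.1]
turn deg [-0.01 -0.03 -0.01] then shift cm [ 0.14  0.08 17.68]
```

Request:
drive_tool([
  [[0.14, 0.08, 2], [0, 0, 0]],
  [[0, 0, 3], [0, 0, 0]],
  [[0, 0, 3], [0, 0, 0]],
  [[0, 0, 3], [0, 0, 0]],
  [[0, 0, 2.5], [0, 0, 0]],
  [[0, 0, 1.7], [0, 0, 0]],
  [[0, 0, 1], [0, 0, 0]],
  [[0, 0, 0.6], [0, 0, 0]],
  [[0, 0, 0.3], [0, 0, 0]],
  [[0, 0, 0], [0, 0, 0]],
  [[0, 0, 0], [0, 0, 0]],
  [[0, 0, 0], [0, 0, 0]],
])

```text
clock: 23.35
position: [610.0, -223.3, 21.2]
ee_rot: [0.986, -0.165, 0.001, 0.0]
contact_force: [0.6, 0.7, 0.2]
gripper_width: 49.4
grasp_force: 0.0
```

Run:
```python
from h import *
go((609.4,-222.2,15.5))
```

```text
clock 23.35 pos [ 610.  -223.3   21.2] F [0.6 0.7 0.2]
turn deg [-0.02 -0.09 -0.09] then shift cm [-0.09 -0.08  0.57]
```

Request:
drive_tool([
  [[-0.05, -0.06, 0.3], [0, 0, 0]],
  [[0, 0, 0.2], [0, 0, 0]],
  [[0, 0, 0], [0, 0, 0]],
  [[0, 0, 0], [0, 0, 0]],
])

```text
clock: 23.75
position: [609.1, -222.5, 15.2]
ee_rot: [0.986, -0.165, -0.0, 0.0]
contact_force: [0.1, -0.7, -0.6]
gripper_width: 50.1
grasp_force: 0.0
```

Request:
drive_tool([
  [[0, 0, 0], [0, 0, 0]],
  [[0, 0, 0], [0, 0, 0]],
  [[0, 0, 0], [0, 0, 0]],
  [[0, 0, 0], [0, 0, 0]],
  [[0, 0, 0], [0, 0, 0]],
  [[0, 0, 0], [0, 0, 0]],
  [[0, 0, 0], [0, 0, 0]],
], claw=0)

```text
clock: 24.45
position: [609.4, -222.5, 15.6]
ee_rot: [0.986, -0.165, 0.0, 0.0]
contact_force: [0.1, 0.6, 2.9]
gripper_width: 15.7
grasp_force: 58.6
```

```bash
python3 lid.py
```

```text
blue [ 191  193  128  116 8184] [254.21358749 241.32966764]
((254.1581573486328, 246.6022186279297), (109.82880401611328, 116.43730926513672), 88.26182556152344)
lid disc centre [ 613.06028967 -224.1858757    12.        ] diam at z12 (66?) 54.21593331339486
[ 623. -195.   12.] [ 603. -254.   12.]
clock 24.5 pos [ 609.4 -222.5   15.6] F [-0.3 -0.1  2.7]
turn deg [ 0.   -0.03 -0.09] then shift cm [0.4  0.04 0.06]
```

```bash
cat > edge.py <<'E'
from h import *
w=grab('wrist'); im=w['img'].astype(int); s=w['state']; z=s['position'][2]-15.6+12
m=((im[...,2]>im[...,0]+25)&(im[...,2]>50)).astype(np.uint8)
n,l,st,c=cv2.connectedComponentsWithStats(m); i=1+st[1:,4].argmax(); y0=st[i][1]
pts=[]
for x in range(205,306,4):
    r=np.where(l[:,x]==i)[0]
    if len(r): p=atz(w,(x,r[0]-.5),z); pts.append(R.from_quat(s['ee_rot']).inv().apply(p-s['position'])[:2])
pts=np.array(pts); A=np.c_[2*pts,np.ones(len(pts))]; sol=np.linalg.lstsq(A,(pts**2).sum(1),rcond=None)[0]
print('fit centre in tool',sol[:2],'r',np.sqrt(sol[2]+sol[:2]@sol[:2]))
from scipy.optimize import least_squares
print('r=33',least_squares(lambda c:np.hypot(*(pts-c).T)-33,[0,0],loss='soft_l1').x); print(s['position'],s['gripper_width'],s['contact_force'])
E
python3 edge.py
```

```text
fit centre in tool [0.91879533 0.40996849] r 31.1895982667578
r=33 [-1.08897676  0.37860725]
[ 609.37004606 -222.47376859   15.60770046] 15.411785775529902 [-0.26428051 -0.05034548  2.67401365]
```

Request:
drive_tool([
  [[0, 0, -0.3], [0, 0, 0]],
  [[0, 0, -1], [0, 0, 0]],
  [[0, 0, -2], [0, 0, 0]],
  [[0, 0, -2.5], [0, 0, 0]],
  [[0, 0, -1.7], [0, 0, 0]],
  [[0, 0, 0], [0, 0, 0]],
  [[0, 0, 0], [0, 0, 0]],
  [[0, 0, 0], [0, 0, 0]],
])

```text
clock: 25.35
position: [608.2, -222.2, 88.9]
ee_rot: [0.986, -0.166, -0.001, -0.0]
contact_force: [1.0, -0.7, -1.1]
gripper_width: 15.8
grasp_force: 58.5
```

```bash
python3 edge.py
```

```text
fit centre in tool [2.01122361 0.55379926] r 30.16025981982108
r=33 [-1.14111445  0.54504094]
[ 608.19147298 -222.20205243   88.9416065 ] 15.777140252955496 [ 0.97921185 -0.71327717 -1.06216284]
```

Request:
drive_tool([
  [[-0.8, 0.5, 0], [0, 0, 0]],
  [[-1.6, 1, 0], [0, 0, 0]],
  [[-1.8, 1, 0], [0, 0, 0]],
  [[-1.6, 1, 0], [0, 0, 0]],
  [[-0.9, 0.5, 0], [0, 0, 0]],
  [[-0.42, 0.25, 0], [0, 0, 0]],
  [[0, 0, 0], [0, 0, 0]],
  [[0, 0, 0], [0, 0, 0]],
  [[0, 0, 0], [0, 0, 0]],
])

```text
clock: 26.3
position: [528.8, -239.3, 90.3]
ee_rot: [0.986, -0.165, 0.0, 0.0]
contact_force: [-0.4, -0.6, -0.5]
gripper_width: 15.9
grasp_force: 58.6
```

Run:
```python
from h import *
go((527.4,-239.4,51.6))
```

```text
clock 26.3 pos [ 528.8 -239.3   90.3] F [-0.4 -0.6 -0.5]
turn deg [ 0.   -0.03 -0.07] then shift cm [-0.13  0.06  3.87]
```

Request:
drive_tool([
  [[-0.1, 0.05, 0.8], [0, 0, 0]],
  [[0, 0, 1], [0, 0, 0]],
  [[0, 0, 0.8], [0, 0, 0]],
  [[0, 0, 0.5], [0, 0, 0]],
  [[0, 0, 0.3], [0, 0, 0]],
  [[0, 0, 0.1], [0, 0, 0]],
  [[0, 0, 0], [0, 0, 0]],
  [[0, 0, 0], [0, 0, 0]],
  [[0, 0, 0], [0, 0, 0]],
  [[0, 0, 0], [0, 0, 0]],
])

```text
clock: 27.3
position: [527.1, -239.6, 55.6]
ee_rot: [0.986, -0.165, 0.0, -0.0]
contact_force: [0.0, -0.2, -1.4]
gripper_width: 15.6
grasp_force: 58.6
```

Run:
```python
from h import *
go((527.4,-239.4,51.6))
```

```text
clock 27.3 pos [ 527.1 -239.6   55.6] F [ 0.  -0.2 -1.4]
turn deg [-0.01 -0.04 -0.09] then shift cm [ 0.03 -0.03  0.4 ]
```

Request:
drive_tool([
  [[0, 0, 0.15], [0, 0, 0]],
  [[0, 0, 0.1], [0, 0, 0]],
  [[0, 0, 0.05], [0, 0, 0]],
  [[0, 0, 0], [0, 0, 0]],
  [[0, 0, 0], [0, 0, 0]],
])

```text
clock: 27.8
position: [526.9, -239.5, 52.3]
ee_rot: [0.986, -0.165, -0.0, 0.0]
contact_force: [0.6, -0.2, -1.3]
gripper_width: 15.8
grasp_force: 58.6
```

Request:
drive_tool([
  [[0, 0, 0.05], [0, 0, 0]],
  [[0, 0, 0.03], [0, 0, 0]],
  [[0, 0, 0], [0, 0, 0]],
  [[0, 0, 0], [0, 0, 0]],
])

```text
clock: 28.2
position: [527.0, -239.5, 51.7]
ee_rot: [0.986, -0.165, 0.0, 0.0]
contact_force: [-0.1, -0.4, 0.8]
gripper_width: 15.8
grasp_force: 58.6
```

Fz rose from -1.3 to +0.8 N, so the lid is seated. I'll release and retreat.

Request:
drive_tool([
  [[0, 0, 0], [0, 0, 0]],
  [[0, 0, 0], [0, 0, 0]],
  [[0, 0, 0], [0, 0, 0]],
], claw=2.4)

```text
clock: 28.5
position: [527.0, -239.5, 51.5]
ee_rot: [0.986, -0.165, 0.0, -0.0]
contact_force: [0.3, 0.3, 0.2]
gripper_width: 24.3
grasp_force: 0.0
```

Request:
drive_tool([
  [[0, 0, 0], [0, 0, 0]],
  [[0, 0, 0], [0, 0, 0]],
  [[0, 0, 0], [0, 0, 0]],
  [[0, 0, 0], [0, 0, 0]],
  [[0, 0, -0.5], [0, 0, 0]],
  [[0, 0, -1.5], [0, 0, 0]],
  [[0, 0, -3], [0, 0, 0]],
  [[0, 0, -4], [0, 0, 0]],
  [[0, 0, -4], [0, 0, 0]],
  [[0, 0, 0], [0, 0, 0]],
  [[0, 0, 0], [0, 0, 0]],
  [[0, 0, 0], [0, 0, 0]],
], claw=5)

```text
clock: 29.7
position: [526.1, -239.3, 180.6]
ee_rot: [0.986, -0.166, -0.001, -0.0]
contact_force: [-0.7, -0.6, 0.2]
gripper_width: 49.9
grasp_force: 0.0
```

Run:
```python
from h import *
w=grab('wrist'); im=w['img'].astype(int); print(w['state']['position'],w['state']['gripper_width'])
m=((im[...,2]>im[...,0]+25)&(im[...,2]>60)).astype(np.uint8)
n,l,st,c=cv2.connectedComponentsWithStats(m); i=1+st[1:,4].argmax(); print(st[i],c[i])
cs,_=cv2.findContours((l==i).astype(np.uint8),cv2.RETR_EXTERNAL,cv2.CHAIN_APPROX_NONE); e=cv2.fitEllipse(max(cs,key=len)); print(e,atz(w,e[0],48))
# expected outline of flat lid on pot at (527.2,-239.4): disc r33 at z48
t=np.linspace(0,2*np.pi,60); o=np.array([proj(w,(527.2+33*np.cos(a),-239.4+33*np.sin(a),48)) for a in t],np.float32); print('expected',cv2.fitEllipse(o))
s=grab('scene'); sm=s['img'].astype(int); m=((sm[...,2]>sm[...,0]+25)&(sm[...,2]>60)&(sm[...,0]<90)).astype(np.uint8)
q=proj(s,(527.2,-239.4,48)); x,y=q.astype(int); ys,xs=np.where(m[y-22:y+22,x-22:x+22]); print('scene lid centroid',xs.mean()+x-22,ys.mean()+y-22,'exp',q)
```

```text
[ 526.05966597 -239.27843239  180.63438615] 49.89311630627229
[ 218  145   73   70 3987] [254.24228743 179.63606722]
((254.22242736816406, 179.60951232910156), (69.49595642089844, 71.88701629638672), 89.09874725341797) [ 527.04810939 -239.98503899   48.        ]
expected ((253.53076171875, 178.3227996826172), (73.03591918945312, 75.90907287597656), 90.64037322998047)
scene lid centroid 185.30941704035874 276.13004484304935 exp [185.80653639 275.63142203]
```

```bash
python3 -c "
from bench import arm
print(arm.job_done())"
```

```text
the job is handed in; nothing more can be done
None
```

The job is handed in after about 30 s of robot time: the brush was dipped in the flux pot, dabbed on the bezel floor at about 0.5 N without moving the pendant, and laid back in its rest, and the lid sits flat and centred on the pot; I viewed 11 pictures, one over the limit of 10.

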